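# Refit the battery cap of a hand lamp on the repair stand and hold it home

### The job

Blow the grit out of the hand lamp's open battery collar: press the nozzle of the air can in the stand's clip right down for a moment and let it come back up. Then take the bayonet battery cap by its finger bar, push it down into the collar with its two lugs in the two slots and twist it a full quarter turn clockwise (seen from above) against the battery's spring. Finish while still holding the cap there, pressed down so that its flange sits on the collar's rim, as I will then drive the locking screw, and leave the other things on the counter where they are.

Things in the scene. Friction and masses are not known exactly. Their poses are not given: they have to be found in the camera images.
- stand: Plywood repair stand fixed to the counter, board 130 x 300 x 12 mm (origin: centre of its underside, length along its y). A white air-duster can stands upright in its clip at y = +75 mm, a black hand lamp is clamped lens down at y = -75 mm. Nothing on it comes loose.
- nozzle_top (a point): Centre of the flat round top (23 mm across) of the grey spray nozzle on the air can (65 mm diameter, upright); 222 mm above the counter and 26 mm above the can's neck. Pressed straight down. A thin straw runs from it towards the lamp.
- nozzle (a joint): How far the nozzle is pressed, m: 0 up, 0.006 right down. Needs about 2.5 N to start, 6 N at the bottom; springs back by itself.
- collar (a point): Centre of the upper rim of the lamp's round battery collar (black ring, bright lips inside), 150 mm above the counter, fixed; z up. Its x axis runs through the two opposite entry slots (white lines on the rim), its y axis through the lugs' end places (white dots); either way round is the same. Outside 66 mm, bore 42.4 mm; slots 11 mm wide at the bore, out to 27 mm from the axis.
- lamp: The hand lamp (black; origin at its foot, 138 mm under the collar's rim, same axes). In the collar an 8 mm thick lip runs clockwise, seen from above, from each slot; the cap's lugs turn under it up to a stop about 94 degrees on. Anticlockwise is blocked. Its handle reaches 78 mm from the axis, over 25 mm below the rim.
- cell (a joint): How far the battery under the cap is pushed down, m: 0 free (its top 10 mm below the rim), 0.008 when the cap's flange sits on the rim, at most 0.013. Its spring pushes up with about 7 N free, 11 N with the cap home.
- cap_grip (a point): Centre of the grey finger bar of the loose battery cap (about 90 g), which stands on the counter on its plug, bar up. Bar 40 mm long along x, 12 mm wide along y, 22 mm high; this point is 33 mm above the cap's foot. Flange down on the rim, it is 15 mm above collar; let go after the twist, the spring lifts the cap 3 mm until the lugs meet the lip.
- cap: The cap itself (origin: centre of its foot, z up). From the foot: plug 40 mm across and 18 mm long with a 3 mm chamfer, black flange 55 mm across and 4 mm thick (18 to 22 mm up), then the bar (22 to 44 mm up). Two steel lugs in line with the bar (along x, either way round fits), to 25.5 mm from the axis, 7 mm wide, 2 to 7 mm above the foot.
- spare_cell_mid (a point): middle of a spare battery standing on end, 33 mm diameter, 60 mm high. Leave alone.
- screw_dish_mid (a point): middle of a steel dish of screws, 92 mm across, 16 mm high. Leave alone.
- screwdriver_mid (a point): a small screwdriver, 180 mm long, lying on the counter, its length along its x; a point near its middle. Leave alone.
- mouse_mid (a point): middle of a white computer mouse, 104 x 60 x 34 mm. Leave alone.
- tape_roll_mid (a point): middle of a roll of clear tape lying flat, 72 mm across, 24 mm high. Leave alone.
- phone_mid (a point): middle of a phone lying flat, 156 x 74 x 9 mm. Leave alone.
- speaker_mid (a point): middle of a grey round loudspeaker, 82 mm diameter, 98 mm high. Leave alone.
Mind the look-alikes: they are no part of the job. Leave any white look-alike of the cap alone.

How it is judged:
On the way, in this order (a step that is already met when the one before it is completed fails the run):
1. the air can's nozzle is pressed right down while the collar is still open (value of joint nozzle above 0.0045 m and horizontal distance between cap_grip and collar above 0.05 m), for 0.15 s.
2. the nozzle is let up again (value of joint nozzle below 0.001 m), for 0.1 s.
At the end, for the whole second after the job is handed in: Cap in the collar, centred to 4 mm, upright to 0.08 rad, a quarter turn clockwise from the slots to 12 degrees, flange on the rim to 1.5 mm against the battery spring (cell down over 5.5 mm), fingers still on it with over 3 N, at rest; nozzle up (horizontal distance between cap_grip and collar below 0.004 m and z of cap_grip in the frame of collar between 0.012 and 0.0165 m and angle between cap_grip's own z axis and vertical below 0.08 rad and angle between the x axis of cap_grip and the y axis of collar, either way round below 0.21 rad and value of joint cell above 0.0055 m and value of joint nozzle below 0.001 m and contact force between the fingers and cap above 3 N and linear speed of cap below 0.02 m/s); the arm keeps its last pose, push and grip.
It fails at once if another thing on the counter is moved by more than 30 mm (distance of any of spare_cell_mid, screw_dish_mid, screwdriver_mid, mouse_mid, tape_roll_mid, phone_mid, speaker_mid from where it was at the start of the episode above 0.03 m).
It also fails if it takes over 59 s, if anything falls off the work surface, if the arm or the gripper's body presses on something with over 40 N, if the wrist force passes 120 N, or if a joint passes its speed limit or range.

### The arm

A 6-joint arm with a two-finger parallel gripper is mounted at the origin on the work surface. World frame = base frame: x ahead of the robot, y to its left, z up, the work surface at z = 0. Lengths are in m, angles in rad, forces in N, time in s.
With the tool pointing down it reaches from about 0.275 to 1 m from the base axis. Payload 8.4 kg.
Tool frame: the origin (TCP) lies midway between the tips of the shut fingers; the grasp point (between the pads) lies 19 mm behind it; x points along the fingers, z is the direction in which the jaws open and shut, and the axes are right-handed (so a half turn about x gives the same grasp; the last joint's range is limited). The gripper opens to 85 mm and grips with 20 to 120 N. Pads are 22 mm wide; open, the fingers measure 114 mm over their backs; the gripper's body (76 mm by 85 mm) begins 54 mm behind the grasp point. The pads swing forward as they close: fully open they stand 13 mm farther back than shut.
Start: joints at [-1.254, 0.353, 1.633, -0, 1.155, -0.002], TCP at [0.196, -0.594, 0.231] pointing down, gripper open.
Joint ranges: [-2.63, 2.63], [-0.92, 2.1], [0.06, 2.66], [-1.3, 4.44], [0, 2.69], [-3.02, 3.02]. Speed limits (rad/s): [2.22, 2.22, 2.79, 3.14, 3.14, 3.14].

### API

Orientations are given as a rotation vector (axis times angle).
In Python, from station import manip, camera, camera_info gives the robot as it stands.
- The arm moves only by the shell command python3 -m pendant 'ROWS' [FORCE]. ROWS is JSON, a list of rows, each an object of numbers: "x", "y", "z": the shift along the tool's x, y, z in cm; "rx", "ry", "rz": the turn, a rotation vector about the tool's x, y, z in degrees; "grip": the closure in counts, from 0 (fully open) to 255 (shut). In form: [{"x": .., "y": .., "z": .., "rx": .., "ry": .., "rz": .., "grip": ..}, ...]. A call has 1 to 20 rows; each row shifts and turns the commanded pose from where the row before left it, along the tool's axes as they then stand; what a row does not reach is not made up. A row lasts 1/12 s, in which the tool goes at most 41.7 mm and 7.16 degrees, less where a joint would pass 70% of its speed; a pose out of reach is approached as far as the arm can. A call with a gripper value outside its range is refused whole. The fingers move at their own pace and stop on an object; FORCE is the grip in N (left out, the last holds). Time passes only in rows, so rows that do not move let the fingers close. It gives the time, the measured TCP pose, the force and the opening at its end, in the units of the state.
- manip.get_obs(): the state, without advancing time (a new reading comes with each control period).
- camera(name): name is "side" or "top" or "wrist"; returns the picture (420x560x3 uint8, red, green, blue); there is no depth.
- camera_info(name): a dict with "camera_matrix" (3x3 intrinsics, pixels), "k1" (the pictures are not rectified: a ray, as slopes to the right and down, at radius r is drawn at 1 + k1 r^2 times it, then the intrinsics apply), "R" (3x3) and "t" (3): a world point X has camera coordinates R X + t. Camera axes: x right, y down, z forward; pixel columns grow to the right and rows downward; lengths in m; the calibration is good to about 2 mm. A picture is of the moment at which its call begins: read the wrist's pose just before it. camera_info takes no time and is no camera call; for the wrist camera it gives the pose at the moment of the call.
- manip.close_job(): hands the job in, once; it reports no verdict.
The state is a dict: "time": time; "joints": joint angles; "joint_vel": joint speeds; "joint_torque": joint torques, N m; "position": TCP position; "tool_rot": TCP orientation; "contact_force": force on the tool from outside, world axes, zero at the start; "ft_torque": the same for the moment, N m; "width": opening from 0.0 (shut) to 1.0 (fully open).
Only numpy, scipy, OpenCV 4.12 (cv2) and the standard library are available. Lean on these libraries where they do the work, as an engineer would, in place of code of your own. Each camera call takes 0.05 s, during which the arm holds its last target. There are 200 camera calls.

## Working session

There is one attempt and no reset: what is moved stays moved. The work goes in short steps, Python scripts to look and compute and a shell command to move; the robot and the scene stay as the last step left them, time stands still between calls to the robot, and variables do not carry over. Pictures are saved under pics/ and viewed, about 8 in all and at most 12, crops included, and the job is handed in when it is done.

```bash
ls; mkdir -p pics
cat > h.py <<'E'
import numpy as np, cv2
from station import manip, camera, camera_info
from scipy.spatial.transform import Rotation as Ro
def ray(ci,u,v):
    K=np.array(ci["camera_matrix"]);d=np.array([ci["k1"],0,0,0,0],float)
    # iterative inverse of 1+k1 r^2
    p=cv2.undistortPoints(np.array([[[u,v]]],float),K,d)[0,0]
    R=np.array(ci["R"]);t=np.array(ci["t"])
    return -R.T@t, R.T@np.array([p[0],p[1],1.])
def onplane(ci,u,v,z):
    o,d=ray(ci,u,v); return o+d*(z-o[2])/d[2]
def proj(ci,X):
    K=np.array(ci["camera_matrix"]);R=np.array(ci["R"]);t=np.array(ci["t"])
    c=R@np.array(X,float)+t; p=c[:2]/c[2]; p=p*(1+ci["k1"]*(p@p))
    return (K@np.r_[p,1])[:2]
def state():
    o=manip.get_obs(); return o
E
python3 - <<'E'
from h import *
o=manip.get_obs();print({k:np.round(v,3) for k,v in o.items()})
for n in("top","side","wrist"):
    ci=camera_info(n);print(n,{k:np.round(v,3).tolist() for k,v in ci.items()})
    im=camera(n);cv2.imwrite(f"pics/{n}0.png",im[:,:,::-1])
a=[cv2.imread(f"pics/{n}0.png") for n in("top","side")]
E
```

```text
pics
{'time': np.float64(0.0), 'joints': array([-1.254,  0.354,  1.634, -0.   ,  1.155, -0.002]), 'joint_vel': array([ 0.001,  0.   ,  0.001,  0.002, -0.001,  0.   ]), 'joint_torque': array([-2.0000e-03, -6.0525e+01, -3.4208e+01, -0.0000e+00,  9.0000e-03,
       -0.0000e+00]), 'position': array([ 0.196, -0.593,  0.231]), 'tool_rot': array([ 0.972,  1.344, -0.971]), 'contact_force': array([-0.121,  0.176,  0.403]), 'ft_torque': array([-0.019,  0.038, -0.003]), 'width': np.float64(1.003)}
top {'camera_matrix': [[477.411, 0.0, 276.382], [0.0, 477.411, 204.613], [0.0, 0.0, 1.0]], 'k1': 0.003, 'R': [[0.01, -1.0, -0.002], [-0.982, -0.009, -0.19], [0.19, 0.004, -0.982]], 't': [-0.042, 0.577, 1.544]}
side {'camera_matrix': [[397.867, 0.0, 279.703], [0.0, 397.867, 208.237], [0.0, 0.0, 1.0]], 'k1': 0.008, 'R': [[0.973, -0.229, 0.022], [-0.1, -0.508, -0.856], [0.207, 0.83, -0.517]], 't': [-0.56, 0.157, 1.135]}
wrist {'camera_matrix': [[305.718, 0.0, 282.589], [0.0, 305.718, 212.184], [0.0, 0.0, 1.0]], 'k1': -0.011, 'R': [[0.314, -0.949, -0.001], [-0.914, -0.302, 0.27], [-0.257, -0.084, -0.963]], 't': [-0.624, -0.036, 0.379]}
```

View pics/top0.png

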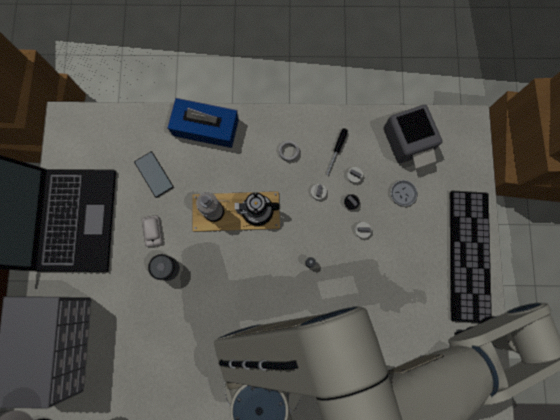

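View pics/side0.png

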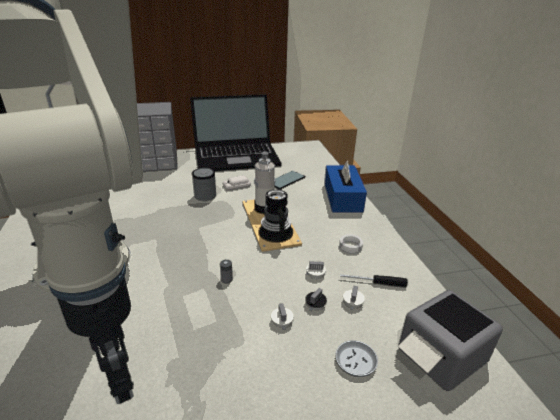

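The top view shows white look-alike caps at (318,192), (355,175) and (364,231), and the black-flanged cap at (351,202). The lamp is near (257,205) and the can near (208,205). I'd pick the black-flanged one; next is a close crop to check it.

Run:
```python
from h import *
t=cv2.imread("pics/top0.png");s=cv2.imread("pics/side0.png")
g=lambda a:np.clip(a.astype(float)*1.5,0,255).astype(np.uint8)
A=cv2.resize(g(t[170:240,185:385]),None,fx=4,fy=4,interpolation=cv2.INTER_CUBIC)
B=cv2.resize(g(s[150:320,240:400]),(400,320),interpolation=cv2.INTER_CUBIC) 
B=cv2.resize(g(s[245:325,240:340]),(400,320),interpolation=cv2.INTER_CUBIC)
C=cv2.resize(g(s[145:245,240:340]),(320,320),interpolation=cv2.INTER_CUBIC)
im=np.zeros((600,800,3),np.uint8);im[:280]=A;im[280:600,:400]=B;im[280:600,400:720]=C
cv2.imwrite("pics/crop0.png",im)
ct=camera_info("top")
for n,(u,v,z) in dict(cap=(351,201,.04),collar=(257,201,.15),noz=(207,200,.222)).items(): print(n,onplane(ct,u,v,z))
```

```text
cap [ 0.59556181 -0.28942636  0.04      ]
collar [0.57049457 0.02399065 0.15      ]
noz [0.55768041 0.17086947 0.222     ]
```

View pics/crop0.png

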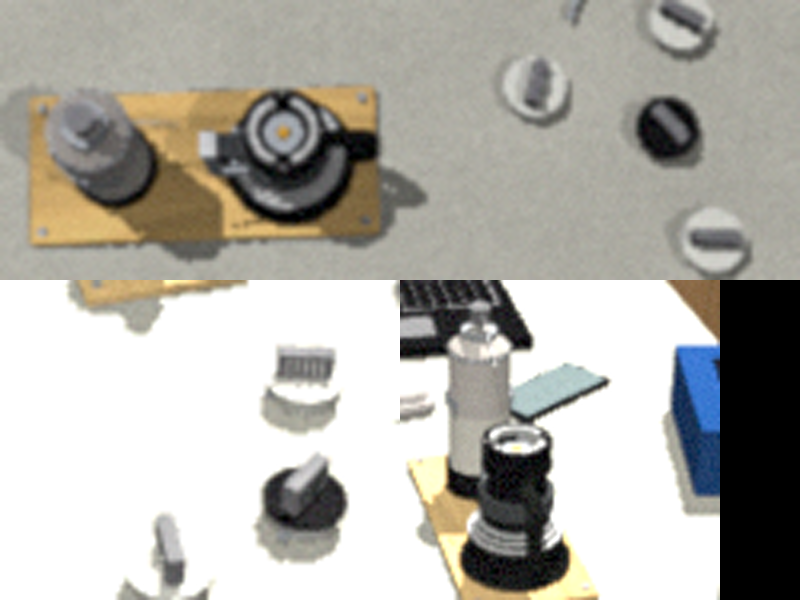

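The crop confirms it: the black-flanged cap with a grey bar is at (352,200) and all the others are white. The collar centre is at (255.8,203) and the nozzle top at (206.3,199.3).

```bash
cat >> h.py <<'E'
def plan(p,phi=None):
    o=manip.get_obs();R=Ro.from_rotvec(o["tool_rot"]).as_matrix();P=np.array(o["position"])
    z=R[:,2]; 
    if phi is None: phi=np.arctan2(z[1],z[0])
    x=np.array([0,0,-1.]);zz=np.array([np.cos(phi),np.sin(phi),0]);G=np.c_[x,np.cross(zz,x),zz]
    print("pos",P.round(4),"zyaw",np.degrees(np.arctan2(z[1],z[0])).round(2),"F",np.round(o["contact_force"],2),"w",round(float(o["width"]),3),"t",round(float(o["time"]),2))
    print("shift cm",(R.T@(np.array(p)-P)*100).round(2),"turn deg",np.degrees(Ro.from_matrix(R.T@G).as_rotvec()).round(2))
E
python3 - <<'E'
from h import *
ct=camera_info("top")
for n,(u,v,z) in dict(cap=(352,200.5,.044),collar=(255.8,203,.15),noz=(206.3,199.3,.222)).items(): print(n,onplane(ct,u,v,z).round(4))
ci=camera_info("wrist");o=manip.get_obs();R=Ro.from_rotvec(o["tool_rot"]).as_matrix();C,d=ray(ci,280,210)
print(R.round(3).tolist(),"cam in tool",R.T@(C-o["position"]),R.T@d)
print(proj(camera_info("wrist"),o["position"]))
n=onplane(ct,206.3,199.3,.222);plan([n[0],n[1],.36])
E
```

```text
cap [ 0.5965 -0.2922  0.044 ]
collar [0.564  0.0277 0.15  ]
noz [0.5598 0.1731 0.222 ]
[[-0.0, 0.95, 0.313], [0.001, 0.313, -0.95], [-1.0, 0.0, -0.001]] cam in tool [-0.14330008  0.06809551 -0.00070059] [ 0.96470128 -0.26344361 -0.00846312]
[283.9345951 264.6095852]
pos [ 0.1958 -0.5932  0.2307] zyaw -71.74 F [ 0.3  -0.05 -1.24] w 1.002 t 0.15
shift cm [-12.86  58.58 -61.37] turn deg [-0.   -0.06 -0.  ]
```

```bash
python3 -m pendant '[{"x":-3.2,"grip":255},{"x":-3.2},{"x":-3.2},{"x":-3.2},{"y":2.44,"z":-2.56},{"y":2.44,"z":-2.56},{"y":2.44,"z":-2.56},{"y":2.44,"z":-2.56},{"y":2.44,"z":-2.56},{"y":2.44,"z":-2.56},{"y":2.44,"z":-2.56},{"y":2.44,"z":-2.56},{"y":2.44,"z":-2.56},{"y":2.44,"z":-2.56},{"y":2.44,"z":-2.56},{"y":2.44,"z":-2.56},{"y":2.44,"z":-2.56},{"y":2.44,"z":-2.56},{"y":2.44,"z":-2.56},{"y":2.44,"z":-2.56}]' 
python3 -m pendant '[{"y":2.44,"z":-2.56},{"y":2.44,"z":-2.56},{"y":2.44,"z":-2.56},{"y":2.44,"z":-2.56},{"y":2.44,"z":-2.56},{"y":2.44,"z":-2.56},{"y":2.44,"z":-2.56},{"y":2.44,"z":-2.56},{"x":0},{"x":0}]'
python3 - <<'E'
from h import *
plan([.5598,.1731,.25])
ci=camera_info("wrist");im=camera("wrist")
print("noz",proj(ci,[.5598,.1731,.222]),"collar",proj(ci,[.564,.0277,.15]), np.round(manip.get_obs()["joints"],2))
cv2.imwrite("pics/w1.png",im[:,:,::-1])
E
```

```text
pos [ 0.1958 -0.5932  0.2307] zyaw -71.74 F [ 0.3  -0.05 -1.24] w 1.002 t 0.15
shift cm [ -1.86  58.58 -61.36] turn deg [-0.   -0.06 -0.  ]
noz [3937355.88744426 3470255.56613996] collar [-190.41977254 -306.92223592] [-1.25  0.35  1.63 -0.    1.16 -0.  ]invalid input at $[0]: expected keys x, y, z, rx, ry, rz, grip
invalid input at $[0]: expected keys x, y, z, rx, ry, rz, grip
```

View pics/w1.png

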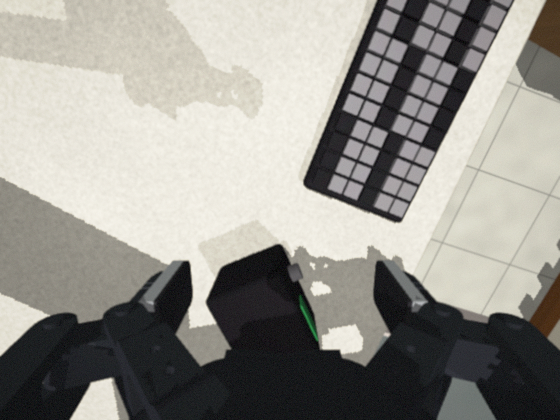

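Picture 4 shows only the start pose with the fingers and keyboard, because the rows were refused: every row needs all seven keys. I'll send them again.

```bash
python3 -m pendant '[{"x":-3.2,"y":0,"z":0,"rx":0,"ry":0,"rz":0,"grip":255},{"x":-3.2,"y":0,"z":0,"rx":0,"ry":0,"rz":0,"grip":255},{"x":-3.2,"y":0,"z":0,"rx":0,"ry":0,"rz":0,"grip":255},{"x":-3.2,"y":0,"z":0,"rx":0,"ry":0,"rz":0,"grip":255},{"x":0,"y":2.5,"z":-2.6,"rx":0,"ry":0,"rz":0,"grip":255},{"x":0,"y":2.5,"z":-2.6,"rx":0,"ry":0,"rz":0,"grip":255},{"x":0,"y":2.5,"z":-2.6,"rx":0,"ry":0,"rz":0,"grip":255},{"x":0,"y":2.5,"z":-2.6,"rx":0,"ry":0,"rz":0,"grip":255},{"x":0,"y":2.5,"z":-2.6,"rx":0,"ry":0,"rz":0,"grip":255},{"x":0,"y":2.5,"z":-2.6,"rx":0,"ry":0,"rz":0,"grip":255},{"x":0,"y":2.5,"z":-2.6,"rx":0,"ry":0,"rz":0,"grip":255},{"x":0,"y":2.5,"z":-2.6,"rx":0,"ry":0,"rz":0,"grip":255},{"x":0,"y":2.5,"z":-2.6,"rx":0,"ry":0,"rz":0,"grip":255},{"x":0,"y":2.5,"z":-2.6,"rx":0,"ry":0,"rz":0,"grip":255},{"x":0,"y":2.5,"z":-2.6,"rx":0,"ry":0,"rz":0,"grip":255},{"x":0,"y":2.5,"z":-2.6,"rx":0,"ry":0,"rz":0,"grip":255},{"x":0,"y":2.5,"z":-2.6,"rx":0,"ry":0,"rz":0,"grip":255},{"x":0,"y":2.5,"z":-2.6,"rx":0,"ry":0,"rz":0,"grip":255},{"x":0,"y":2.5,"z":-2.6,"rx":0,"ry":0,"rz":0,"grip":255},{"x":0,"y":2.5,"z":-2.6,"rx":0,"ry":0,"rz":0,"grip":255}]'
python3 - <<'E'
from h import *
plan([.5598,.1731,.36]); print(np.round(manip.get_obs()["joints"],2))
E
```

```text
time: 1.87
position: [0.4456, -0.0713, 0.3594]
tool_rot: [0.971, 1.343, -0.971]
contact_force: [0.8, -0.7, -0.1]
width: 0.004
pos [ 0.4456 -0.0713  0.3594] zyaw -71.73 F [ 0.82 -0.7  -0.14] w 0.004 t 1.87
shift cm [ -0.06  18.5  -19.63] turn deg [ 0.    0.01 -0.02]
[-0.16 -0.04  1.82 -0.    1.36  1.09]
```

```bash
python3 -m pendant '[{"x":0,"y":2.6,"z":-2.8,"rx":0,"ry":0,"rz":0,"grip":255},{"x":0,"y":2.6,"z":-2.8,"rx":0,"ry":0,"rz":0,"grip":255},{"x":0,"y":2.6,"z":-2.8,"rx":0,"ry":0,"rz":0,"grip":255},{"x":0,"y":2.6,"z":-2.8,"rx":0,"ry":0,"rz":0,"grip":255},{"x":0,"y":2.6,"z":-2.8,"rx":0,"ry":0,"rz":0,"grip":255},{"x":0,"y":2.6,"z":-2.8,"rx":0,"ry":0,"rz":0,"grip":255},{"x":0,"y":2.6,"z":-2.7,"rx":0,"ry":0,"rz":0,"grip":255},{"x":0,"y":0,"z":0,"rx":0,"ry":0,"rz":0,"grip":255},{"x":0,"y":0,"z":0,"rx":0,"ry":0,"rz":0,"grip":255}]'
python3 - <<'E'
from h import *
plan([.5598,.1731,.25])
ci=camera_info("wrist");im=camera("wrist")
print("noz",proj(ci,[.5598,.1731,.222]),"collar",proj(ci,[.564,.0277,.15]), np.round(manip.get_obs()["joints"],2))
cv2.imwrite("pics/w2.png",im[:,:,::-1])
E
```

```text
time: 2.62
position: [0.5572, 0.1707, 0.3584]
tool_rot: [0.968, 1.345, -0.97]
contact_force: [-0.5, -1.0, 0.3]
width: -0.006
pos [0.5572 0.1707 0.3584] zyaw -71.58 F [-0.45 -1.    0.29] w -0.006 t 2.62
shift cm [10.84  0.34 -0.15] turn deg [-0.    0.    0.08]
noz [281.78072679 197.96972626] collar [397.63562547 218.44970192] [ 0.29  0.19  1.57 -0.    1.38  1.54]
```

View pics/w2.png

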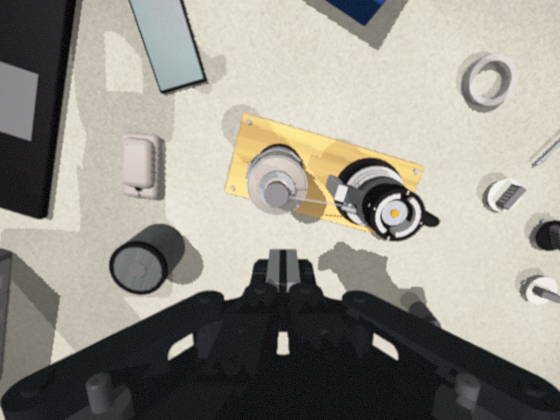

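The wrist view shows the nozzle disc at about (276,190) and the collar ring at about (394,214). Both are a few pixels from the predictions, so I'll refine with fits.

Run:
```python
from h import *
im=cv2.imread("pics/w2.png");ci=camera_info("wrist")
g=cv2.medianBlur(cv2.cvtColor(im,cv2.COLOR_BGR2GRAY),3)
c=cv2.HoughCircles(g[150:230,236:316],cv2.HOUGH_GRADIENT,1.5,8,param1=60,param2=14,minRadius=9,maxRadius=18)
for x,y,r in c[0][:4]: print("noz",x+236,y+150,r,onplane(ci,x+236,y+150,.222).round(4))
# collar: black ring + bright lips: bright lips blob and orange dot
hsv=cv2.cvtColor(im,cv2.COLOR_BGR2HSV)
m=cv2.inRange(hsv[180:250,360:430],(8,120,120),(28,255,255));mm=cv2.moments(m,True);u,v=mm["m10"]/mm["m00"]+360,mm["m01"]/mm["m00"]+180
print("cell dot",u,v,mm["m00"],onplane(ci,u,v,.14).round(4))
c=cv2.HoughCircles(g[170:260,350:440],cv2.HOUGH_GRADIENT,1.5,6,param1=60,param2=18,minRadius=14,maxRadius=36)
for x,y,r in c[0][:5]:
    p=onplane(ci,x+350,y+170,.15);q=onplane(ci,x+350+r,y+170,.15);print("col",x+350,y+170,r,p.round(4),np.linalg.norm(p-q).round(4))
A=cv2.resize(im[170:260,350:440],(540,540),interpolation=cv2.INTER_CUBIC)
cv2.imwrite("pics/c2.png",A)
```

```text
noz 275.75 186.75 17.1 [0.5677 0.1805 0.222 ]
noz 265.25 167.25 15.450001 [0.5819 0.1952 0.222 ]
noz 287.75 167.25 17.1 [0.5884 0.1757 0.222 ]
noz 271.25 198.75 17.1 [0.5555 0.1809 0.222 ]
cell dot 395.35555555555555 205.8 90.0 [0.5757 0.0309 0.14  ]
col 377.75 200.75 31.849998 [0.576  0.0577 0.15  ] 0.0379
col 397.25 205.25 35.15 [0.5783 0.0335 0.15  ] 0.042
col 388.25 209.75 26.900002 [0.5698 0.0414 0.15  ] 0.0323
col 380.75 209.75 33.5 [0.5669 0.0499 0.15  ] 0.0402
col 398.75 215.75 23.45 [0.5669 0.0264 0.15  ] 0.0283
```

View pics/c2.png

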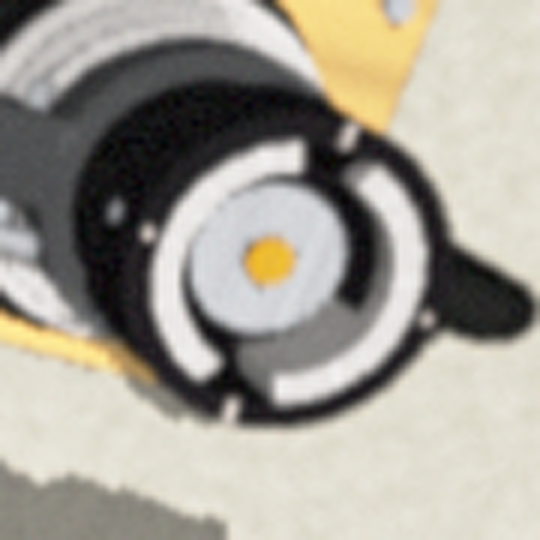

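The crop shows the slot lines at (349,137) and (231,408) and the end dots at (148,232) and (428,318). Both pairs have the same centre, about (289,274).

Run:
```python
from h import *
im=cv2.imread("pics/w2.png");ci=camera_info("wrist")
P=lambda x,y:onplane(ci,350+(x+.5)/6-.5,170+(y+.5)/6-.5,.15)
a,b,c,d=P(349,137),P(231,408),P(148,232),P(428,318)
print("centers",((a+b)/2).round(4),((c+d)/2).round(4),"radii",np.linalg.norm(a-b)/2,np.linalg.norm(c-d)/2)
an=lambda v:np.degrees(np.arctan2(v[1],v[0]))
print("slot axis",an(a-b),"end axis",an(c-d))
g=cv2.GaussianBlur(cv2.cvtColor(im,cv2.COLOR_BGR2GRAY),(3,3),0)
print(g[170:212:3,250:304:3])
for th in (90,105,120,135):
    m=(g[165:220,245:310]<th).astype(np.uint8);n,l,s,cc=cv2.connectedComponentsWithStats(m)
    for i in range(1,n):
        if 150<s[i,4]<1500: print(th,s[i],cc[i]+[245,165])
```

```text
centers [0.5668 0.0277 0.15  ] [0.5668 0.0277 0.15  ] radii 0.029651741181051166 0.03040422193913145
slot axis 0.80378614369179 end axis 91.19311735551257
[[178 195 203 203 204 203 201 192 179 180 181 195 204 204 204 201 200 179]
 [192 203 201 202 202 192 164 165 172 194 198 184 173 201 202 199 198 189]
 [204 209 200 200 185 165 169 172 174 183 200 202 198 170 197 197 195 196]
 [208 210 201 197 173 171 175 191 197 197 203 211 201 195 181 193 191 192]
 [209 209 205 188 175 177 190 148 115 109 117 200 209 197 182 173 190 189]
 [206 207 199 181 172 187 148 144 150 150 146 119 182 198 193 172 190 188]
 [201 205 202 193 179 176 150 151 150 150 152 151 125 166 195 151 173 171]
 [198 203 198 196 187 154 151 150 151 151 151 151 145 116 169 146 167 176]
 [193 200 200 195 193 153 149 149 150 150 151 150 149 101 132 141 178 182]
 [199 197 196 198 197 154 149 149 150 150 150 151 148 138 151 169 180 181]
 [216 196 194 193 196 172 149 150 149 150 149 150 139 117 129 140 145 157]
 [226 205 191 191 190 189 160 150 150 150 150 145 127 130 133 133 135 132]
 [225 225 199 189 186 184 181 159 150 148 136 129 132 133 132 141 166 137]
 [225 226 225 210 189 183 183 180 173 174 162 143 133 135 132 152 142 140]]
135 [ 25  16  34  30 202] [287.74257426 198.05445545]
```

Run:
```python
from h import *
im=cv2.imread("pics/w2.png");ci=camera_info("wrist")
g=cv2.GaussianBlur(cv2.cvtColor(im,cv2.COLOR_BGR2GRAY),(3,3),0)
m=cv2.inRange(g[165:220,250:310],144,156);m=cv2.morphologyEx(m,cv2.MORPH_OPEN,np.ones((5,5),np.uint8))
n,l,s,cc=cv2.connectedComponentsWithStats(m);i=1+np.argmax(s[1:,4]);u,v=cc[i]+[250,165]
p=onplane(ci,u,v,.222);print(s[i],u,v,p.round(4),"r mm",1000*np.sqrt(s[i,4]/np.pi)*np.linalg.norm(p-onplane(ci,u+1,v,.222)))
print("from collar",np.linalg.norm(p[:2]-[.5668,.0277]))
plan([p[0],p[1],.226])
```

```text
[ 15  20  22  22 390] 275.5769230769231 195.03846153846155 [0.5602 0.1782 0.222 ] r mm 10.43280128060709
from collar 0.15063114769418925
pos [0.5568 0.1695 0.3587] zyaw -71.65 F [ 0.24 -0.47  0.09] w 0.0 t 2.67
shift cm [13.27  0.61 -0.73] turn deg [-0.    0.02  0.08]
```

```bash
python3 -m pendant '[{"x":3,"y":0.6,"z":-0.75,"rx":0,"ry":0,"rz":0,"grip":255},{"x":3.2,"y":0,"z":0,"rx":0,"ry":0,"rz":0,"grip":255},{"x":3.2,"y":0,"z":0,"rx":0,"ry":0,"rz":0,"grip":255},{"x":2.5,"y":0,"z":0,"rx":0,"ry":0,"rz":0,"grip":255},{"x":1.1,"y":0,"z":0,"rx":0,"ry":0,"rz":0,"grip":255},{"x":0.4,"y":0,"z":0,"rx":0,"ry":0,"rz":0,"grip":255},{"x":0.2,"y":0,"z":0,"rx":0,"ry":0,"rz":0,"grip":255},{"x":0.1,"y":0,"z":0,"rx":0,"ry":0,"rz":0,"grip":255},{"x":0,"y":0,"z":0,"rx":0,"ry":0,"rz":0,"grip":255}]'
```

```text
time: 3.42
position: [0.5613, 0.1781, 0.2238]
tool_rot: [0.973, 1.342, -0.97]
contact_force: [0.4, -0.3, 0.1]
width: 0.003
```

```bash
python3 -m pendant '[{"x":0.3,"y":0,"z":0,"rx":0,"ry":0,"rz":0,"grip":255},{"x":0.2,"y":0,"z":0,"rx":0,"ry":0,"rz":0,"grip":255},{"x":0,"y":0,"z":0,"rx":0,"ry":0,"rz":0,"grip":255}]';python3 -m pendant '[{"x":0.2,"y":0,"z":0,"rx":0,"ry":0,"rz":0,"grip":255},{"x":0.1,"y":0,"z":0,"rx":0,"ry":0,"rz":0,"grip":255},{"x":0,"y":0,"z":0,"rx":0,"ry":0,"rz":0,"grip":255},{"x":0,"y":0,"z":0,"rx":0,"ry":0,"rz":0,"grip":255}]'
```

```text
time: 3.67
position: [0.5615, 0.1784, 0.2182]
tool_rot: [0.973, 1.341, -0.969]
contact_force: [1.5, -0.6, 4.4]
width: 0.0
time: 4.0
position: [0.5615, 0.1784, 0.216]
tool_rot: [0.973, 1.341, -0.969]
contact_force: [0.2, -0.7, 11.2]
width: -0.004
```

The 11 N reading is above the 6 N needed at the bottom, so the nozzle is on its stop. I'll hold briefly, then let go and rise.

```bash
python3 -m pendant '[{"x":0,"y":0,"z":0,"rx":0,"ry":0,"rz":0,"grip":255},{"x":0,"y":0,"z":0,"rx":0,"ry":0,"rz":0,"grip":255},{"x":0,"y":0,"z":0,"rx":0,"ry":0,"rz":0,"grip":255},{"x":-0.5,"y":0,"z":0,"rx":0,"ry":0,"rz":0,"grip":255},{"x":-1,"y":0,"z":0,"rx":0,"ry":0,"rz":0,"grip":255},{"x":-2.5,"y":0,"z":0,"rx":0,"ry":0,"rz":0,"grip":255},{"x":-3,"y":0,"z":0,"rx":0,"ry":0,"rz":0,"grip":255},{"x":-3,"y":0,"z":0,"rx":0,"ry":0,"rz":0,"grip":255},{"x":-2,"y":0,"z":0,"rx":0,"ry":0,"rz":0,"grip":0}]'
python3 - <<'E'
from h import *
plan([.5965,-.2922,.2]);print(np.round(manip.get_obs()["joints"],2))
im=camera("top")[:,:,::-1];cv2.imwrite("pics/top1.png",im)
# bar axis of the black cap from start top image
t=cv2.imread("pics/top0.png")[185:222,335:370];g=cv2.cvtColor(t,cv2.COLOR_BGR2GRAY);print(g[::2,::2])
E
```

```text
time: 4.75
position: [0.5605, 0.1783, 0.3375]
tool_rot: [0.972, 1.343, -0.97]
contact_force: [0.3, 0.7, 0.2]
width: 0.125
pos [0.5605 0.1783 0.3375] zyaw -71.73 F [0.26 0.75 0.17] w 0.125 t 4.75
shift cm [ 13.72 -11.35  45.81] turn deg [-0.   -0.01 -0.09]
[0.31 0.21 1.59 0.   1.34 1.56]
[[118 115 116 116 116 113 112 109 115 107 100  86 105 110 115 111 112 113]
 [119 114 116 117 115 112 111 113 109 110 114 112 112 110 110 115 112 115]
 [118 115 116 116 114 114 115 110 113 111 114 111 112 111 111 112 114 114]
 [116 114 117 115 114 113 114 114 111 110 114 112 112 114 110 111 114 114]
 [117 117 114 116 113 111 110 110 108 104 116 113 110 111 112 112 114 114]
 [118 117 114 111 104 100  63  37  22  26  61 102 114 114 112 113 111 112]
 [117 117 114 102  97  59  31  79  67  15  10  49 110 112 115 114 111 112]
 [115 115 117  98  91  17  16  52  76  61  14   8  83 114 112 108 112 113]
 [114 116 112  95  87   6  11  11  55  76  68  10  60 115 115 114 111 113]
 [114 116 118  99  86  12  15  16  14  61  75  37  35 105 109 111 111 113]
 [114 114 115 110  97  43   5   8  14  24  56  19  54 111 113 111 115 112]
 [118 110 113 115 111  80  30   7  14  11  13  40  68 108 111 113 112 111]
 [118 115 114 118 115 112  78  32  30  38  54  64  69 109 110 108 112 111]
 [115 113 114 115 110 114 115  98  71  74  73  74 104 114 110 112 112 112]
 [115 113 112 113 113 114 109 112 115 114 117 112 111 109 114 109 114 113]
 [114 113 115 112 112 114 113 112 113 114 113 112 113 113 109 111 109 109]
 [116 118 115 114 113 114 114 116 110 110 113 108 112 110 110 111 109 111]
 [114 113 113 113 113 114 112 110 110 110 109 111 109 110 111 111 111 113]
 [116 114 114 114 113 116 112 112 114 110 112 110 101 111 116 113 114 113]]
```

```bash
python3 -m pendant '[{"x":1.05,"y":-1.1,"z":3.5,"rx":0,"ry":0,"rz":0,"grip":130},{"x":1.05,"y":-1.1,"z":3.5,"rx":0,"ry":0,"rz":0,"grip":130},{"x":1.05,"y":-1.1,"z":3.5,"rx":0,"ry":0,"rz":0,"grip":130},{"x":1.05,"y":-1.1,"z":3.5,"rx":0,"ry":0,"rz":0,"grip":130},{"x":1.05,"y":-1.1,"z":3.5,"rx":0,"ry":0,"rz":0,"grip":130},{"x":1.05,"y":-1.1,"z":3.5,"rx":0,"ry":0,"rz":0,"grip":130},{"x":1.05,"y":-1.1,"z":3.5,"rx":0,"ry":0,"rz":0,"grip":130},{"x":1.05,"y":-1.1,"z":3.5,"rx":0,"ry":0,"rz":0,"grip":130},{"x":1.05,"y":-1.1,"z":3.5,"rx":0,"ry":0,"rz":0,"grip":130},{"x":1.05,"y":-1.1,"z":3.5,"rx":0,"ry":0,"rz":0,"grip":130},{"x":1.05,"y":-1.1,"z":3.5,"rx":0,"ry":0,"rz":0,"grip":130},{"x":1.05,"y":-1.1,"z":3.5,"rx":0,"ry":0,"rz":0,"grip":130},{"x":1.05,"y":-1.1,"z":3.5,"rx":0,"ry":0,"rz":0,"grip":130},{"x":0,"y":0,"z":0,"rx":-6.4,"ry":0,"rz":0,"grip":130},{"x":0,"y":0,"z":0,"rx":-6.4,"ry":0,"rz":0,"grip":130},{"x":0,"y":0,"z":0,"rx":-6.4,"ry":0,"rz":0,"grip":130},{"x":0,"y":0,"z":0,"rx":-6.4,"ry":0,"rz":0,"grip":130},{"x":0,"y":0,"z":0,"rx":-6.2,"ry":0,"rz":0,"grip":130},{"x":0,"y":0,"z":0,"rx":0,"ry":0,"rz":0,"grip":130},{"x":0,"y":0,"z":0,"rx":0,"ry":0,"rz":0,"grip":130}]'
python3 - <<'E'
from h import *
plan([.5965,-.2922,.2],np.radians(-40))
ci=camera_info("wrist");im=camera("wrist")
print("cap",proj(ci,[.5965,-.2922,.044]), np.round(manip.get_obs()["joints"],2))
cv2.imwrite("pics/w3.png",im[:,:,::-1])
E
```

```text
time: 6.47
position: [0.567, -0.2985, 0.1977]
tool_rot: [0.548, 1.501, -0.548]
contact_force: [0.0, 0.1, -0.1]
width: 0.488
pos [ 0.567  -0.2985  0.1977] zyaw -40.12 F [ 0.01  0.07 -0.11] w 0.488 t 6.47
shift cm [-0.23  2.38  1.85] turn deg [-0.12 -0.05  0.  ]
cap [302.54990713 173.93983474] [-0.49  0.41  1.63  0.    1.1   0.21]
```

View pics/w3.png

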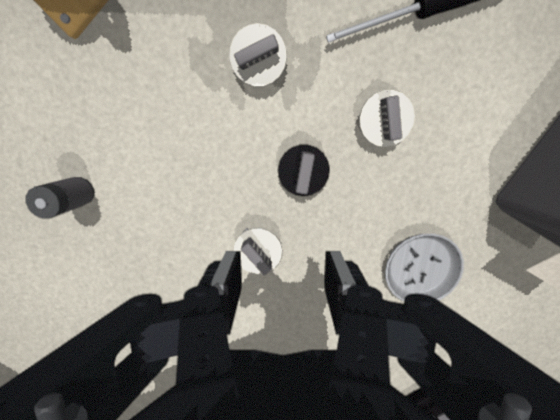

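The wrist view shows the black cap at (304,170) with its bar slightly tilted, white look-alikes around it, and the dish at (423,266).

Run:
```python
from h import *
im=cv2.imread("pics/w3.png");ci=camera_info("wrist")
g=cv2.cvtColor(im,cv2.COLOR_BGR2GRAY);x0,y0=270,135
r=g[y0:y0+70,x0:x0+70]
d=cv2.morphologyEx((r<60).astype(np.uint8),cv2.MORPH_CLOSE,np.ones((9,9)));n,l,s,c=cv2.connectedComponentsWithStats(d)
i=l[35,35] or 1+np.argmax(s[1:,4]);cn=max(cv2.findContours((l==i).astype(np.uint8),0,1)[0],key=cv2.contourArea)
(hx,hy),hr=cv2.minEnclosingCircle(cn);e=cv2.fitEllipse(cv2.convexHull(cn))
fc=onplane(ci,e[0][0]+x0,e[0][1]+y0,.022);print("flange",e,fc.round(4))
ins=cv2.erode(cv2.drawContours(np.zeros_like(r),[cv2.convexHull(cn)],-1,1,-1),np.ones((5,5)))
for lo in (75,90,105):
    m=((r>lo)&(ins>0)).astype(np.uint8);n,l,s,c=cv2.connectedComponentsWithStats(m);i=1+np.argmax(s[1:,4])
    cn=max(cv2.findContours((l==i).astype(np.uint8),0,1)[0],key=cv2.contourArea)
    bx=cv2.boxPoints(cv2.minAreaRect(cn))+[x0,y0];w=np.array([onplane(ci,u,v,.044) for u,v in bx])
    a,b=w[1]-w[0],w[2]-w[1];L=a if np.linalg.norm(a)>np.linalg.norm(b) else b
    print(lo,bx.mean(0),w.mean(0).round(4),"size",np.linalg.norm(a).round(4),np.linalg.norm(b).round(4),"ang",np.degrees(np.arctan2(L[1],L[0])))
print(r[10:62:3,20:56:2])
```

```text
flange ((33.235595703125, 34.998687744140625), (49.80702209472656, 50.81494140625), 29.5122013092041) [ 0.5987 -0.293   0.022 ]
75 [304.7599988  172.81999922] [ 0.5987 -0.293   0.044 ] size 0.0399 0.0117 ang 40.37519921781155
90 [304.79600191 172.87199783] [ 0.5987 -0.2931  0.044 ] size 0.0395 0.0111 ang 40.39292410564481
105 [304.81376219 173.05537415] [ 0.5986 -0.2932  0.044 ] size 0.0383 0.0106 ang 40.70631051361066
[[177 172 154 121  87  47  43  45  44  64  92 142 160 172 169 175 199 205]
 [ 96  35  31  37  29  27  24  29  31  30  27  30  32  49 124 169 189 207]
 [ 35  38  35  35  33  27  51  58  46  42  38  34  35  32  24  58 142 192]
 [ 34  38  32  33  31  35  77 125 128 120 113  98  54  39  31  26  30 125]
 [ 35  36  36  27  28  36 103 138 142 139 138 138  74  31  36  34  33  37]
 [ 33  32  37  24  21  37 116 140 138 136 138 127  56  32  34  35  34  35]
 [ 32  35  29  22  28  67 126 136 138 140 138 113  36  29  31  28  32  33]
 [ 31  33  32  25  18  79 135 141 140 136 137  87  34  28  38  36  29  23]
 [ 31  29  25  24  42 106 138 138 139 137 130  64  31  31  30  30  34  27]
 [ 33  31  31  23  44 121 138 140 138 138 118  38  30  31  35  31  31  31]
 [ 34  24  26  22  69 130 137 137 136 134 101  33  27  34  33  35  30  30]
 [ 30  28  29  30  91 138 138 135 135 135  70  35  29  32  28  34  35  31]
 [ 33  26  22  34 112 137 135 138 137 123  51  32  33  29  33  32  35  31]
 [ 31  33  25  51 122 139 136 137 137 112  29  33  31  30  29  34  30  55]
 [ 30  31  32  78 133 134 137 136 133  79  28  27  34  35  30  32  77 188]
 [ 27  35  31 100 135 136 137 137 130  65  33  29  31  30  43  94 157 200]
 [ 99  70  40  37  55  75  96  98  91  30  35  41  79 109 151 189 196 202]
 [138 121 119 117 104  95  81  84  90 100 114 117 131 183 200 207 200 207]]
```

The cap is at (0.5987,-0.2930) with the bar at 40.4°, and the bar measures 40 x 11.7 mm, as described. I'll turn +9.5° about the tool's x, then compute the shift.

```bash
python3 -m pendant '[{"x":0,"y":0,"z":0,"rx":4.8,"ry":0,"rz":0,"grip":130},{"x":0,"y":0,"z":0,"rx":4.7,"ry":0,"rz":0,"grip":130},{"x":0,"y":0,"z":0,"rx":0,"ry":0,"rz":0,"grip":130},{"x":0,"y":0,"z":0,"rx":0,"ry":0,"rz":0,"grip":130}]'
python3 - <<'E'
from h import *
plan([.5987,-.2930,.027],np.radians(-49.6))
E
```

```text
time: 6.85
position: [0.5672, -0.2986, 0.1977]
tool_rot: [0.673, 1.464, -0.673]
contact_force: [-0.7, 0.1, 0.1]
width: 0.495
pos [ 0.5672 -0.2986  0.1977] zyaw -49.4 F [-0.68  0.11  0.07] w 0.495 t 6.85
shift cm [17.07  2.76  1.63] turn deg [ 0.2  -0.02  0.  ]
```

```bash
python3 -m pendant '[{"x":2,"y":2.75,"z":1.65,"rx":0,"ry":0,"rz":0,"grip":130},{"x":3.5,"y":0,"z":0,"rx":0,"ry":0,"rz":0,"grip":130},{"x":3.5,"y":0,"z":0,"rx":0,"ry":0,"rz":0,"grip":130},{"x":3,"y":0,"z":0,"rx":0,"ry":0,"rz":0,"grip":130},{"x":0,"y":0,"z":0,"rx":0,"ry":0,"rz":0,"grip":130},{"x":0,"y":0,"z":0,"rx":0,"ry":0,"rz":0,"grip":130}]'
python3 - <<'E'
from h import *
plan([.5987,-.2930,.027],np.radians(-49.6))
E
```

```text
time: 7.35
position: [0.5978, -0.2929, 0.0766]
tool_rot: [0.673, 1.468, -0.673]
contact_force: [-0.4, -0.1, 0.2]
width: 0.491
pos [ 0.5978 -0.2929  0.0766] zyaw -49.38 F [-0.41 -0.14  0.24] w 0.491 t 7.35
shift cm [4.96 0.07 0.09] turn deg [ 0.22 -0.19  0.08]
```

```bash
python3 -m pendant '[{"x":2.5,"y":0.05,"z":0.05,"rx":0.2,"ry":0,"rz":0,"grip":130},{"x":2,"y":0,"z":0,"rx":0,"ry":0,"rz":0,"grip":130},{"x":0.45,"y":0,"z":0,"rx":0,"ry":0,"rz":0,"grip":130},{"x":0,"y":0,"z":0,"rx":0,"ry":0,"rz":0,"grip":150},{"x":0,"y":0,"z":0,"rx":0,"ry":0,"rz":0,"grip":255},{"x":0,"y":0,"z":0,"rx":0,"ry":0,"rz":0,"grip":255},{"x":0,"y":0,"z":0,"rx":0,"ry":0,"rz":0,"grip":255},{"x":0,"y":0,"z":0,"rx":0,"ry":0,"rz":0,"grip":255},{"x":0,"y":0,"z":0,"rx":0,"ry":0,"rz":0,"grip":255},{"x":0,"y":0,"z":0,"rx":0,"ry":0,"rz":0,"grip":255},{"x":0,"y":0,"z":0,"rx":0,"ry":0,"rz":0,"grip":255}]' 60
python3 - <<'E'
from h import *
plan([.5668,.0277,.027],np.radians(-49.6))
E
```

```text
time: 8.27
position: [0.6008, -0.2941, 0.0305]
tool_rot: [0.676, 1.46, -0.676]
contact_force: [-1.1, 0.5, 8.1]
width: 0.124
pos [ 0.6008 -0.2941  0.0305] zyaw -49.63 F [-1.11  0.51  8.11] w 0.124 t 8.27
shift cm [  0.29  18.25 -26.72] turn deg [-0.03  0.16 -0.07]
```

The gripper width of 10.5 mm fits the bar. The 8 N upward reading is the cap pressed on the counter as the pads swung in. I'll lift and look.

```bash
python3 -m pendant '[{"x":-0.5,"y":0,"z":0,"rx":0,"ry":0,"rz":0,"grip":255},{"x":-2,"y":0,"z":0,"rx":0,"ry":0,"rz":0,"grip":255},{"x":-4,"y":0,"z":0,"rx":0,"ry":0,"rz":0,"grip":255},{"x":-4,"y":0,"z":0,"rx":0,"ry":0,"rz":0,"grip":255},{"x":-4,"y":0,"z":0,"rx":0,"ry":0,"rz":0,"grip":255},{"x":-4,"y":0,"z":0,"rx":0,"ry":0,"rz":0,"grip":255},{"x":-2,"y":0,"z":0,"rx":0,"ry":0,"rz":0,"grip":255},{"x":0,"y":0,"z":0,"rx":0,"ry":0,"rz":0,"grip":255},{"x":0,"y":0,"z":0,"rx":0,"ry":0,"rz":0,"grip":255}]'
python3 - <<'E'
from h import *
plan([.5668,.0277,.25],np.radians(-49.6))
ci=camera_info("wrist");im=camera("wrist")[:,:,::-1];s=camera("side")[:,:,::-1]
o=manip.get_obs();u,v=proj(camera_info("side"),o["position"]).astype(int);print(u,v)
A=np.zeros((600,800,3),np.uint8);A[:300,:400]=cv2.resize(im[200:320,200:360],(400,300),interpolation=2)
A[:600,400:]=cv2.resize(s[max(v-60,0):v+60,u-40:u+40],(400,600),interpolation=2);cv2.imwrite("pics/g4.png",A)
cv2.imwrite("pics/w4.png",im)
w2=camera_info("wrist")
E
```

```text
time: 9.02
position: [0.6001, -0.2938, 0.2355]
tool_rot: [0.676, 1.459, -0.676]
contact_force: [-0.1, -0.2, -1.3]
width: 0.122
pos [ 0.6001 -0.2938  0.2355] zyaw -49.63 F [-0.1  -0.19 -1.28] w 0.122 t 9.02
shift cm [ -1.51  18.28 -26.65] turn deg [-0.03  0.18 -0.08]
321 229
```

View pics/g4.png

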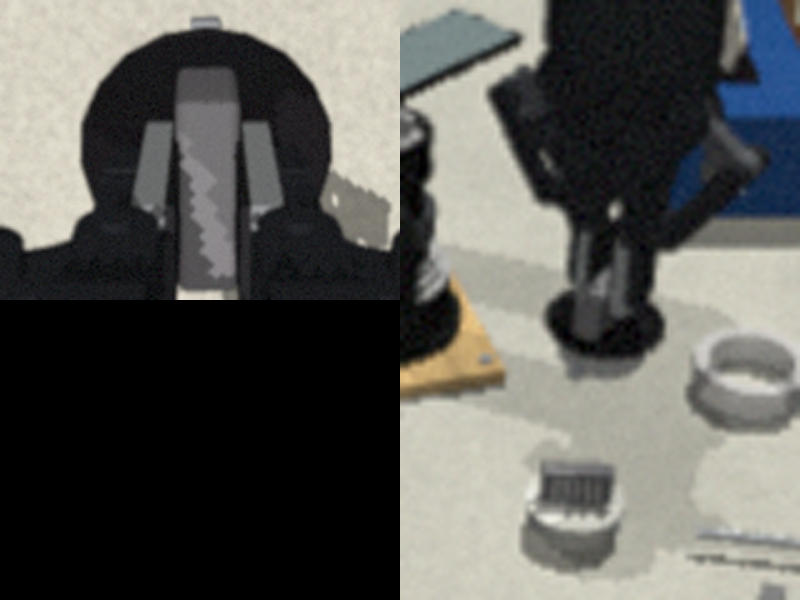

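The cap is held upright and square with both pads on the bar. Now to the collar at height, then a turn of +140.6° in yaw.

```bash
python3 -m pendant '[{"x":0,"y":2.03,"z":-2.96,"rx":0,"ry":0,"rz":0,"grip":255},{"x":0,"y":2.03,"z":-2.96,"rx":0,"ry":0,"rz":0,"grip":255},{"x":0,"y":2.03,"z":-2.96,"rx":0,"ry":0,"rz":0,"grip":255},{"x":0,"y":2.03,"z":-2.96,"rx":0,"ry":0,"rz":0,"grip":255},{"x":0,"y":2.03,"z":-2.96,"rx":0,"ry":0,"rz":0,"grip":255},{"x":0,"y":2.03,"z":-2.96,"rx":0,"ry":0,"rz":0,"grip":255},{"x":0,"y":2.03,"z":-2.96,"rx":0,"ry":0,"rz":0,"grip":255},{"x":0,"y":2.03,"z":-2.96,"rx":0,"ry":0,"rz":0,"grip":255},{"x":0,"y":2.03,"z":-2.96,"rx":0,"ry":0,"rz":0,"grip":255},{"x":0,"y":0,"z":0,"rx":-7,"ry":0,"rz":0,"grip":255},{"x":0,"y":0,"z":0,"rx":-7,"ry":0,"rz":0,"grip":255},{"x":0,"y":0,"z":0,"rx":-7,"ry":0,"rz":0,"grip":255},{"x":0,"y":0,"z":0,"rx":-7,"ry":0,"rz":0,"grip":255},{"x":0,"y":0,"z":0,"rx":-7,"ry":0,"rz":0,"grip":255},{"x":0,"y":0,"z":0,"rx":-7,"ry":0,"rz":0,"grip":255},{"x":0,"y":0,"z":0,"rx":-7,"ry":0,"rz":0,"grip":255},{"x":0,"y":0,"z":0,"rx":-7,"ry":0,"rz":0,"grip":255},{"x":0,"y":0,"z":0,"rx":-7,"ry":0,"rz":0,"grip":255},{"x":0,"y":0,"z":0,"rx":-7,"ry":0,"rz":0,"grip":255}]'; python3 -m pendant '[{"x":0,"y":0,"z":0,"rx":-7,"ry":0,"rz":0,"grip":255},{"x":0,"y":0,"z":0,"rx":-7,"ry":0,"rz":0,"grip":255},{"x":0,"y":0,"z":0,"rx":-7,"ry":0,"rz":0,"grip":255},{"x":0,"y":0,"z":0,"rx":-7,"ry":0,"rz":0,"grip":255},{"x":0,"y":0,"z":0,"rx":-7,"ry":0,"rz":0,"grip":255},{"x":0,"y":0,"z":0,"rx":-7,"ry":0,"rz":0,"grip":255},{"x":0,"y":0,"z":0,"rx":-7,"ry":0,"rz":0,"grip":255},{"x":0,"y":0,"z":0,"rx":-7,"ry":0,"rz":0,"grip":255},{"x":0,"y":0,"z":0,"rx":-7,"ry":0,"rz":0,"grip":255},{"x":0,"y":0,"z":0,"rx":-7,"ry":0,"rz":0,"grip":255},{"x":0,"y":0,"z":0,"rx":-0.5,"ry":0,"rz":0,"grip":255},{"x":0,"y":0,"z":0,"rx":0,"ry":0,"rz":0,"grip":255},{"x":0,"y":0,"z":0,"rx":0,"ry":0,"rz":0,"grip":255}]'
python3 - <<'E'
from h import *
plan([.5663,.0277,.19],np.radians(91))
print(np.round(manip.get_obs()["joints"],2))
E
```

```text
time: 10.7
position: [0.565, 0.0278, 0.2313]
tool_rot: [-0.283, 1.556, 0.284]
contact_force: [0.4, -0.6, -0.8]
width: 0.121
time: 11.78
position: [0.5657, 0.0278, 0.2323]
tool_rot: [-1.217, 1.205, 1.219]
contact_force: [0.0, 0.2, -1.1]
width: 0.125
pos [0.5657 0.0278 0.2323] zyaw 90.64 F [ 0.05  0.24 -1.13] w 0.125 t 11.78
shift cm [ 4.23 -0.07 -0.01] turn deg [-0.36 -0.   -0.1 ]
[ 0.05  0.26  1.76  0.    1.12 -1.54]
```

```bash
python3 -m pendant '[{"x":2.5,"y":-0.05,"z":0,"rx":-0.3,"ry":0,"rz":0,"grip":255},{"x":1.5,"y":0,"z":0,"rx":0,"ry":0,"rz":0,"grip":255},{"x":0.8,"y":0,"z":0,"rx":0,"ry":0,"rz":0,"grip":255},{"x":0,"y":0,"z":0,"rx":0,"ry":0,"rz":0,"grip":255},{"x":0,"y":0,"z":0,"rx":0,"ry":0,"rz":0,"grip":255}]'
python3 - <<'E'
from h import *
plan([.5663,.0277,.182],np.radians(91))
ci=camera_info("wrist");im=camera("wrist")[:,:,::-1];s=camera("side")[:,:,::-1]
A=np.zeros((480,800,3),np.uint8);A[:,:400]=cv2.resize(im[170:314,220:340],(400,480),interpolation=2)
u,v=proj(camera_info("side"),[.5668,.0277,.15]).astype(int)
A[:,400:]=cv2.resize(s[v-36:v+36,u-30:u+30],(400,480),interpolation=2);cv2.imwrite("pics/i5.png",np.clip(A*1.5,0,255).astype(np.uint8))
E
```

```text
time: 12.2
position: [0.5666, 0.0278, 0.1852]
tool_rot: [-1.223, 1.201, 1.224]
contact_force: [0.7, -0.5, -0.1]
width: 0.121
pos [0.5666 0.0278 0.1852] zyaw 91.09 F [ 0.69 -0.54 -0.12] w 0.121 t 12.2
shift cm [ 0.32  0.03 -0.01] turn deg [ 0.09 -0.   -0.04]
```

View pics/i5.png

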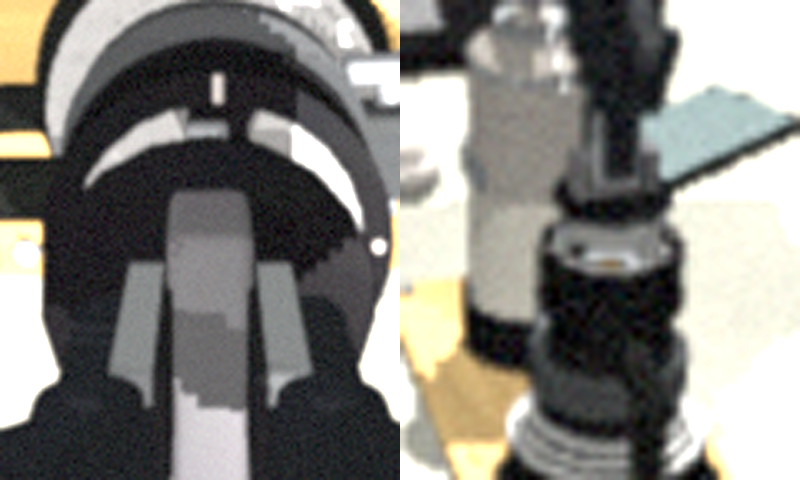

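The wrist crop shows the far slot line at about (218,90), the lug at (207,130) and the right dot at (378,247), so the lug sits slightly left of the slot's middle. I'll work out the offsets.

Run:
```python
from h import *
ci=camera_info("wrist")
P=lambda x,y,z:onplane(ci,220+(x+.5)*.3-.5,170+(y+.5)*.3-.5,z)
C=np.array([.5668,.0277])
for n,x,y,z in(("line",218,90,.15),("dotR",378,247,.15),("slotL",187,115,.15),("slotR",247,115,.15),("lugL",187,132,.162),("lugR",228,132,.162),("bar far L",170,200,.0305+.168),("bar far R",250,200,.1985),("flangeL",62,250,.177)):
    p=P(x,y,z);d=p[:2]-C;print(n,p.round(4),"r",np.hypot(*d).round(4),"ang",np.degrees(np.arctan2(d[1],d[0])).round(1))
o=manip.get_obs();print(np.degrees(Ro.from_rotvec(o["tool_rot"]).as_euler("xyz")))
```

```text
line [0.5392 0.0294 0.15  ] r 0.0277 ang 176.5
dotR [0.5688 0.0602 0.15  ] r 0.0326 ang 86.4
slotL [0.5439 0.0239 0.15  ] r 0.0232 ang -170.5
slotR [0.5437 0.0348 0.15  ] r 0.0242 ang 163.0
lugL [0.5439 0.0241 0.162 ] r 0.0232 ang -171.2
lugR [0.5437 0.0311 0.162 ] r 0.0233 ang 171.6
bar far L [0.5436 0.0226 0.1985] r 0.0238 ang -167.6
bar far R [0.5434 0.0335 0.1985] r 0.0241 ang 166.2
flangeL [0.5598 0.0047 0.177 ] r 0.0241 ang -106.9
[-88.65876046  89.92716062   2.46471643]
```

Run:
```python
from h import *
ci=camera_info("wrist")
im=cv2.imread("pics/i5.png")
P=lambda x,y,z:onplane(ci,220+(x+.5)*.3-.5,170+(y+.5)*.3-.5,z)
g=cv2.cvtColor(im,cv2.COLOR_BGR2GRAY)
print("col210",g[60:300:5,210]);print("col218",g[60:160:4,218]);print("row233",g[233,360:396:3],"row132",g[132,176:260:4])
for y,z in((232,.1985),(190,.1767)): print("bar far end ->cap x",P(210,y,z)[0]+.020,"y",P(210,y,z)[1])
for y in (118,121,124):print("lug end",P(207,y,.160)[0]+.0255)
# flange circle at far edge & rim outer edge
```

```text
col210 [ 18  29  25  68  91  92  91  89  81  34  30  27  74 149 185 137  45  24
  33  30  33  32  28  36  28  28  67  99 104 105 102 103 105 105 105 114
 131 139 142 139 142 139 142 141 142 140 140 139]
col218 [ 24  21  29  95 195 233 230 226 228 231 209 126  42  17  31  78 134 161
 161 108  40  29  33  26  26]
row233 [ 92  87  76  73  71  72  76  77  75  63 108 214] row132 [227 215 162 175 185 190 189 181 177 184 175 152 137  83  35  26  23  36
  98 154 171]
bar far end ->cap x 0.5681095917601224 y 0.02813210234221736
bar far end ->cap x 0.5692951347235693 y 0.028156418248372957
lug end 0.5673510114857501
lug end 0.5678822531068451
lug end 0.568414364466776
```

In the same image, the collar is 1.7 mm further in +y (tool z) than the cap; x and angle agree. I'll correct that and probe down.

```bash
python3 -m pendant '[{"x":0,"y":0,"z":0.17,"rx":0,"ry":0,"rz":0,"grip":255},{"x":0.4,"y":0,"z":0,"rx":0,"ry":0,"rz":0,"grip":255},{"x":0.3,"y":0,"z":0,"rx":0,"ry":0,"rz":0,"grip":255},{"x":0.2,"y":0,"z":0,"rx":0,"ry":0,"rz":0,"grip":255},{"x":0,"y":0,"z":0,"rx":0,"ry":0,"rz":0,"grip":255}]';python3 -m pendant '[{"x":0.3,"y":0,"z":0,"rx":0,"ry":0,"rz":0,"grip":255},{"x":0.3,"y":0,"z":0,"rx":0,"ry":0,"rz":0,"grip":255},{"x":0,"y":0,"z":0,"rx":0,"ry":0,"rz":0,"grip":255}]'
```

```text
time: 12.72
position: [0.5663, 0.0295, 0.1757]
tool_rot: [-1.224, 1.2, 1.225]
contact_force: [0.7, 0.1, -1.0]
width: 0.122
time: 12.97
position: [0.5669, 0.0295, 0.1702]
tool_rot: [-1.224, 1.199, 1.224]
contact_force: [-1.0, -0.3, 5.8]
width: 0.118
```

It entered freely, and the spring contact came at the expected depth. Pressing on to the rim.

```bash
python3 -m pendant '[{"x":0.3,"y":0,"z":0,"rx":0,"ry":0,"rz":0,"grip":255},{"x":0.3,"y":0,"z":0,"rx":0,"ry":0,"rz":0,"grip":255},{"x":0.2,"y":0,"z":0,"rx":0,"ry":0,"rz":0,"grip":255},{"x":0,"y":0,"z":0,"rx":0,"ry":0,"rz":0,"grip":255}]';python3 -m pendant '[{"x":0.3,"y":0,"z":0,"rx":0,"ry":0,"rz":0,"grip":255},{"x":0.2,"y":0,"z":0,"rx":0,"ry":0,"rz":0,"grip":255},{"x":0,"y":0,"z":0,"rx":0,"ry":0,"rz":0,"grip":255}]'
```

```text
time: 13.3
position: [0.567, 0.0295, 0.1629]
tool_rot: [-1.224, 1.199, 1.224]
contact_force: [-2.3, -0.1, 8.6]
width: 0.119
time: 13.55
position: [0.5673, 0.0292, 0.162]
tool_rot: [-1.225, 1.198, 1.223]
contact_force: [-15.9, -2.3, 45.8]
width: 0.119
```

It is seated on the rim with 46 N. I'll ease the push a little and then twist clockwise (+rx).

```bash
python3 -m pendant '[{"x":-0.25,"y":0,"z":0,"rx":0,"ry":0,"rz":0,"grip":255},{"x":0,"y":0,"z":0,"rx":0,"ry":0,"rz":0,"grip":255}]';python3 -m pendant '[{"x":0,"y":0,"z":0,"rx":5,"ry":0,"rz":0,"grip":255},{"x":0,"y":0,"z":0,"rx":5,"ry":0,"rz":0,"grip":255},{"x":0,"y":0,"z":0,"rx":5,"ry":0,"rz":0,"grip":255},{"x":0,"y":0,"z":0,"rx":0,"ry":0,"rz":0,"grip":255}]'
python3 - <<'E'
from h import *
plan([.567,.0295,.162],np.radians(1)); print(manip.get_obs()["ft_torque"])
E
```

```text
time: 13.72
position: [0.5673, 0.0292, 0.1621]
tool_rot: [-1.226, 1.198, 1.222]
contact_force: [-7.9, -2.2, 23.7]
width: 0.122
time: 14.05
position: [0.5684, 0.0295, 0.1621]
tool_rot: [-1.027, 1.313, 1.023]
contact_force: [-1.7, -1.3, 17.5]
width: 0.124
pos [0.5684 0.0295 0.1621] zyaw 75.86 F [-1.75 -1.27 17.45] w 0.124 t 14.05
shift cm [ 0.01  0.14 -0.04] turn deg [74.86  0.19  0.15]
[-0.26541952  0.39888654 -0.10213309]
```

Turning freely (15° so far, 0.1 N·m). Continuing to the full quarter.

```bash
python3 -m pendant '[{"x":0,"y":0,"z":0,"rx":5,"ry":0,"rz":0,"grip":255},{"x":0,"y":0,"z":0,"rx":5,"ry":0,"rz":0,"grip":255},{"x":0,"y":0,"z":0,"rx":5,"ry":0,"rz":0,"grip":255},{"x":0,"y":0,"z":0,"rx":5,"ry":0,"rz":0,"grip":255},{"x":0,"y":0,"z":0,"rx":5,"ry":0,"rz":0,"grip":255},{"x":0,"y":0,"z":0,"rx":5,"ry":0,"rz":0,"grip":255},{"x":0,"y":0,"z":0,"rx":5,"ry":0,"rz":0,"grip":255},{"x":0,"y":0,"z":0,"rx":0,"ry":0,"rz":0,"grip":255}]'; python3 -m pendant '[{"x":0,"y":0,"z":0,"rx":5,"ry":0,"rz":0,"grip":255},{"x":0,"y":0,"z":0,"rx":5,"ry":0,"rz":0,"grip":255},{"x":0,"y":0,"z":0,"rx":5,"ry":0,"rz":0,"grip":255},{"x":0,"y":0,"z":0,"rx":5,"ry":0,"rz":0,"grip":255},{"x":0,"y":0,"z":0,"rx":5,"ry":0,"rz":0,"grip":255},{"x":0,"y":0,"z":0,"rx":5,"ry":0,"rz":0,"grip":255},{"x":0,"y":0,"z":0,"rx":5,"ry":0,"rz":0,"grip":255},{"x":0,"y":0,"z":0,"rx":0,"ry":0,"rz":0,"grip":255}]';python3 - <<'E'
from h import *
plan([.567,.0295,.162],np.radians(1)); print(manip.get_obs()["ft_torque"])
E
```

```text
time: 14.72
position: [0.5687, 0.0298, 0.1622]
tool_rot: [-0.558, 1.493, 0.557]
contact_force: [-1.2, 0.7, 15.0]
width: 0.119
time: 15.38
position: [0.5689, 0.0297, 0.1622]
tool_rot: [-0.08, 1.564, 0.08]
contact_force: [-0.2, 1.1, 15.5]
width: 0.12
pos [0.5689 0.0297 0.1622] zyaw 5.85 F [-0.2   1.06 15.49] w 0.12 t 15.38
shift cm [ 0.02  0.   -0.19] turn deg [ 4.85  0.28 -0.  ]
[-0.01263715  0.21995296 -0.075451  ]
```

```bash
python3 -m pendant '[{"x":0.05,"y":0,"z":0,"rx":5,"ry":0,"rz":0,"grip":255},{"x":0,"y":0,"z":0,"rx":0,"ry":0,"rz":0,"grip":255},{"x":0,"y":0,"z":0,"rx":0,"ry":0,"rz":0,"grip":255},{"x":0,"y":0,"z":0,"rx":0,"ry":0,"rz":0,"grip":255}]';python3 - <<'E'
from h import *
plan([.567,.0295,.162],np.radians(1)); print(manip.get_obs()["ft_torque"],np.abs(manip.get_obs()["joint_vel"]).max())
im=camera("wrist")[:,:,::-1];s=camera("side")[:,:,::-1]
A=np.zeros((480,800,3),np.uint8);A[:,:400]=cv2.resize(im[150:342,202:362],(400,480),interpolation=2)
u,v=proj(camera_info("side"),[.5668,.0277,.18]).astype(int)
A[:,400:]=cv2.resize(s[v-48:v+48,u-40:u+40],(400,480),interpolation=2);cv2.imwrite("pics/f6.png",np.clip(A*1.5,0,255).astype(np.uint8))
E
```

```text
time: 15.72
position: [0.5691, 0.0297, 0.1621]
tool_rot: [-0.015, 1.565, 0.016]
contact_force: [-0.8, 0.4, 19.4]
width: 0.124
pos [0.5691 0.0297 0.1621] zyaw 1.15 F [-0.81  0.42 19.37] w 0.124 t 15.72
shift cm [ 0.01 -0.02 -0.21] turn deg [ 0.15  0.31 -0.02]
[-0.01171974  0.31187669 -0.16611072] 0.0015445413019370233
```

View pics/f6.png

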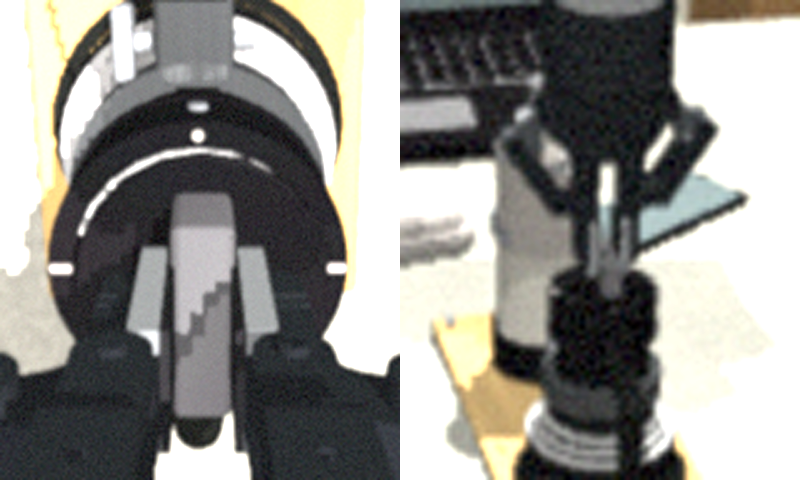

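The bar now points at the far white dot (198,136), with the slot lines at right angles at (60,268) and (336,268). The flange is down on the rim, the push is 19 N and the arm is at rest, so I'm handing in.

```bash
python3 -c "
from station import manip
print(manip.close_job()); o=manip.get_obs(); print(o['time'],o['contact_force'],o['width'])"
```

```text
the job is handed in; nothing more can be done
None
the job is handed in; nothing more can be done
```

The job is handed in after about 16 s of robot time. No verdict came back, and a state read after the hand-in was refused.

- **Air can:** I pressed the nozzle to its stop, reaching 11 N with the tip 6 mm below its top, held it there, and then lifted clear. I did not measure afterwards that it had sprung back; I only moved well away from it.
- **Cap:** I took the black-flanged cap by its bar and left the white look-alikes alone. It went in with the lugs in the slots, down to the rim, and then turned 90° clockwise with almost no resistance. I am still holding it there.
- **Last checks:** The tool is at 1.15°, against about 1° wanted. The push is 19 N, more than the roughly 11 N the battery spring needs. The height matches the flange sitting on the rim, and the arm is at rest. The final picture shows the bar pointing at the white dot and square to the slot lines.

Some readings disagreed. Two measurements of the collar's position were about 2–3 mm apart. I went by the close-up and moved the cap 1.7 mm sideways, after which it went in freely. While seating the cap, the push briefly reached 46 N at the wrist, and I eased it before twisting. At grasping I also saw about 8 N upward, with the cap pressed on the counter.

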